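# Release the die tray with a rod through the slot

## Task

The die tray in the green die holder is locked by a latch tab hidden under the yellow-edged slot in the holder's top. Take the orange-handled release rod from its wooden stand, push it into the slot, feel along the slot for the tab and press it down gently, without forcing anything, until the tray springs out. Then stand the rod back in its stand, fully down, and let go; leave everything else where it is.

Things in the scene. Friction and masses are not known exactly. Their poses are not given: they have to be found in the camera images.
- holder: Fixed green die holder, a block 150 (x) by 190 (y) by 110 mm tall with bolted feet 20 mm beyond its two y ends. Origin at the centre of its underside, z up; x points out of the front, where the die tray leaves; y runs along the slot. The holder, its tab and the slot's floor are damaged by any push of more than 30 N.
- slot (a point): Middle of the slot's mouth, level with the holder's top (110 mm above the bench); axes as the holder's. The yellow-edged slot is 90 mm long along y, 11 mm wide along x, with straight walls, square ends and a hard floor 50 mm below the mouth.
- slot_floor (a point): Middle of the slot's floor. The hidden tab stands in it somewhere along y, its middle at most 22 mm from here (the last 15 mm of the slot at each end are free of it). It is 14 mm long along y, as wide as the slot, 8 mm proud of the floor, in a gap of the floor 17 mm long. It is sprung: yields from 3.5 N, frees the tray when 14 mm down (6 mm below the floor) at 8 to 10 N, stops dead at 17 mm.
- tray (a joint): Travel of the die tray (yellow front plate 126 mm wide and 46 mm tall) out of the holder's front, m: 0 latched, springs out to 0.030 by itself within about 2 s once the tab is pressed.
- tray_front (a point): Middle of the tray's yellow front plate, on its outer face, 27 mm above the bench.
- rod_grip (a point): Centre of the release rod's orange handle, a block 30 (x) by 18 (y) by 50 (z) mm. Below it a steel shaft of 8 mm diameter with a round end sticks out 90 mm along -z of the rod. At the start the rod stands upright in its stand, the handle's underside resting on the stand's top. 110 g, more or less. z runs up the rod.
- rod_tip (a point): Lower end of the rod's shaft, on its axis, 115 mm below the handle's centre; axes as the rod's.
- stand_hole (a point): Middle of the mouth of the square hole in the top of the fixed wooden stand (55 by 55 by 100 mm tall, origin of this point 100 mm above the bench). The hole is 13 mm wide, goes right through, and has a 3 mm chamfer at its mouth.
- die_ring_mid (a point): Centre of a loose steel ring die, 84 mm across, 32 mm tall; to be left alone.
- rivet_jar_mid (a point): Centre of a loose amber jar, 52 mm across, 70 mm tall; to be left alone.
- mallet_mid (a point): Point in the middle of a loose hammer lying on the bench; to be left alone.
- die_block_mid (a point): Centre of a loose plywood cutting die, 90 by 130 by 22 mm, with steel rules on top; to be left alone.
Not all that is in view belongs to the job. Of the things like the part that bears rod_grip, leave any that is blue; of the rest the smaller one is meant.

How it is judged:
By the outcome, as a careful person would: the job done as asked, in the order asked, and still so for the second after the job is handed in, with the robot touching nothing.
It also fails if it takes over 72 s, if anything falls off the work surface, if the arm or the gripper's body presses on something with over 40 N, if the wrist force passes 120 N, or if a joint passes its speed limit or range.

## Robot

A 6-joint arm with a two-finger parallel gripper is mounted at the origin on the work surface. World frame = base frame: x ahead of the robot, y to its left, z up, the work surface at z = 0. Lengths are in m, angles in rad, forces in N, time in s.
With the tool pointing down it reaches from about 0.35 to 0.975 m from the base axis. Payload 4.9 kg.
Tool frame: the origin (TCP) lies on the mounting face of the last link; the fingertips stand 173 mm ahead of it and the grasp point (between the pads) lies 155 mm ahead of it; x points along the fingers, z is the direction in which the jaws open and shut, and the axes are right-handed (so a half turn about x gives the same grasp; the last joint's range is limited). The gripper opens to 85 mm and grips with 20 to 120 N. Pads are 22 mm wide; open, the fingers measure 114 mm over their backs; the gripper's body (76 mm by 85 mm) begins 54 mm behind the grasp point. The pads swing forward as they close: fully open they stand 13 mm farther back than shut.
Start: joints at [1.154, 0.053, 1.613, -0, 1.476, -0.119], TCP at [0.183, 0.597, 0.405] pointing down, gripper open.
Joint ranges: [-3.01, 3.01], [-1.01, 2.22], [0.06, 2.58], [-1.02, 4.17], [0.09, 2.62], [-3.14, 3.14]. Speed limits (rad/s): [2.57, 2.57, 3.14, 3.14, 3.14, 3.14].

## Interface

Orientations are given as a rotation vector (axis times angle).
In Python, from station import get_obs, get_image, get_calibration, finish_job, look_for, masks_of, tip_of gives the robot as it stands.
- The arm moves only by the tool carry_out, never from a script. Its argument "increments" is a list of rows, each a list of 3 entries, a list of its own where there are three numbers: the turn, a rotation vector about the world's x, y, z in units of 0.1 rad (1.0 is 0.1 rad), then the shift along the world's x, y, z in units of 20 mm (1.0 is 20 mm), then the opening, from 0 (shut) to 1 (fully open). A call has 1 to 8 rows; each row shifts and turns the pose as measured when the row begins; what a row does not reach is not made up. A row lasts 1/10 s, in which the tool goes at most 50 mm and 8.59 degrees, less where a joint would pass 70% of its speed; a pose out of reach is approached as far as the arm can. A call with a number of a shift or a turn outside -1 to 1 is refused whole. A call with a gripper value outside its range is refused whole. The fingers move at their own pace and stop on an object; "squeeze" is the grip in N (left out, the last holds). Time passes only in rows, so rows that do not move let the fingers close. It gives the time, the measured TCP pose, the force and the opening at its end, in the units of the state.
- get_obs(): the state, without advancing time (a new reading comes with each control period).
- get_image(name): name is "scene" or "top"; returns (picture, depth): 420x560x3 uint8, blue, green, red; 420x560 float32, m along the optical axis (not along the pixel's ray), 0 where there is no reading.
- get_calibration(name): a dict with "fx", "fy", "cx", "cy" (pixels), "position" and "orientation" of the camera in the world. Camera axes: x right, y down, z forward; pixel columns grow to the right and rows downward; lengths in m; the calibration is good to about 2 mm. A picture is of the moment at which its call begins. get_calibration takes no time and is no camera call.
- finish_job(): hands the job in, once; it reports no verdict.
Trained networks look in the newest picture that a camera, given by its name, has taken for a name from the list of things; names that differ only in an ending like _2 or _b are one class to them, and where a whole thing is asked for, a point or a joint stands for the part that bears it (a point fixed in the world has none). Each returns a list of dicts, best first, with "p" (0 to 1); they miss things now and then, are a little off and sometimes report something else, mostly with a low value. They report only what shows in the picture. A call takes as long as a camera call. They do not tell look-alikes from the thing itself.
- look_for(camera, query): "centre" ([column, row] in pixels, amid what is visible of it).
- masks_of(camera, query): "region" (420x560 bool, what is visible of it) and "centre" ([column, row] in pixels, amid what is visible of it).
- tip_of(camera, query): "centre" ([column, row] in pixels: a listed point, or the origin of a listed thing).
The state is a dict: "t": time; "q": joint angles; "dq": joint speeds; "effort": joint torques, N m; "tool_pos": TCP position; "tool_rot": TCP orientation; "contact_force": force on the tool from outside, world axes, zero at the start; "wrist_torque": the same for the moment, N m; "opening": finger opening in m.
Only numpy, scipy, OpenCV 4.12 (cv2) and the standard library are available. Lean on these libraries where they do the work, as an engineer would, in place of code of your own. Each camera call takes 0.05 s, during which the arm holds its last target.

## Working session

There is one attempt and no reset: what is moved stays moved. The work goes in short steps, Python scripts to look and compute and a tool call to move; the robot and the scene stay as the last step left them, time stands still between calls to the robot, and variables do not carry over. Pictures are saved under pics/ and viewed, and the job is handed in when it is done.

Besides the shell and the picture viewer there is one more tool, called after "Emit:" by a JSON object that holds its "op" and its "data", one argument or row to a line. carry_out: Moves the arm, as the interface text tells. Shifts and turns lie within -1 to 1; 1 stands for 20 mm of shift or 0.1 rad of turn. Its arguments: {"type":"object","properties":{"increments":{"type":"array","items":{"type":"array"}},"squeeze":{"type":"number"}},"required":["increments"]}

```bash
ls; mkdir -p pics
cat > h.py <<'E'
import numpy as np, cv2
from station import *
from scipy.spatial.transform import Rotation as R
def cam(n):
    c=get_calibration(n); o=np.array(c["orientation"],float)
    M=R.from_rotvec(o).as_matrix() if o.shape==(3,) else (o if o.shape==(3,3) else R.from_quat(o).as_matrix())
    return c,M,np.array(c["position"])
def unproj(n,px,d):
    c,M,p=cam(n); px=np.atleast_2d(px).astype(float); d=np.atleast_1d(d)
    v=np.stack([(px[:,0]-c["cx"])/c["fx"],(px[:,1]-c["cy"])/c["fy"],np.ones(len(px))],1)*d[:,None]
    return v@M.T+p
def atz(n,px,z):
    c,M,p=cam(n); v=unproj(n,px,1.0)-p if np.ndim(px)==1 else unproj(n,px,np.ones(len(px)))-p
    return p+v*((z-p[2])/v[:,2:3])
def proj(n,P):
    c,M,p=cam(n); v=(np.atleast_2d(P)-p)@M
    return np.stack([v[:,0]/v[:,2]*c["fx"]+c["cx"],v[:,1]/v[:,2]*c["fy"]+c["cy"]],1)
E
python3 - <<'E'
from h import *
print(get_obs())
for n in("scene","top"):
    print(get_calibration(n)); im,d=get_image(n); cv2.imwrite(f"pics/{n}0.png",im); np.save(f"{n}0.npy",d)
    for q in["holder","slot","tray_front","rod_grip","rod_tip","stand_hole"]:
        r=tip_of(n,q); print(n,q,[(round(x["p"],2),np.round(x["centre"],1)) for x in r])
E
```

```text
pics
{'t': 0.0, 'q': array([ 1.15400172e+00,  5.33809887e-02,  1.61425875e+00, -2.43132968e-05,
        1.47598677e+00, -1.18984593e-01]), 'dq': array([ 0.000393  ,  0.00077872,  0.00059045, -0.00085318,  0.00062611,
       -0.00071442]), 'effort': array([ 3.26384707e-04, -3.93679440e+01, -3.70173347e+01, -2.06354298e-04,
        7.10527820e-03,  3.03032471e-05]), 'tool_pos': array([0.18328118, 0.59725617, 0.40346875]), 'tool_rot': array([-0.9881815 ,  1.33729409,  0.98647519]), 'contact_force': array([ 0.48982513, -0.75881899, -0.29559783]), 'wrist_torque': array([ 0.01536666,  0.00208834, -0.01798748]), 'opening': 0.08545238286458548}
{'fx': 421.80414506001006, 'fy': 421.80414506001006, 'cx': 279.2074612274432, 'cy': 210.54765998193207, 'position': array([ 1.16741413, -0.73802626,  0.8973991 ]), 'orientation': array([-2.20198056, -0.71236973,  0.35361643])}
scene holder [(0.67, array([289.8, 189.3]))]
scene slot [(0.84, array([292.3, 163.8])), (0.63, array([288.3, 187.3])), (0.34, array([290.6, 173.5]))]
scene tray_front [(0.59, array([310.8, 191.1]))]
scene rod_grip [(0.85, array([181.8, 246.4])), (0.79, array([178.4, 207.4])), (0.62, array([213.8, 223.1]))]
scene rod_tip [(0.82, array([185.7, 241.9])), (0.55, array([192.1, 275. ])), (0.23, array([293.7, 176.6]))]
scene stand_hole [(0.87, array([214.3, 224.9]))]
{'fx': 450.71410061803715, 'fy': 450.71410061803715, 'cx': 280.739607941379, 'cy': 208.3996664797117, 'position': array([ 0.38870369, -0.00367267,  1.23948911]), 'orientation': array([-2.03253331,  2.1952519 , -0.21569398])}
top holder [(0.71, array([211.8, 258.4]))]
top slot [(0.56, array([202.2, 255.6]))]
top tray_front []
top rod_grip [(0.71, array([367.3, 287.3])), (0.57, array([350. , 247.5])), (0.49, array([389.1, 245.6]))]
top rod_tip [(0.52, array([357.7, 287.6])), (0.48, array([211.2, 255.6])), (0.43, array([378.6, 253. ]))]
top stand_hole [(0.71, array([350. , 249.1]))]
```

View pics/scene0.png

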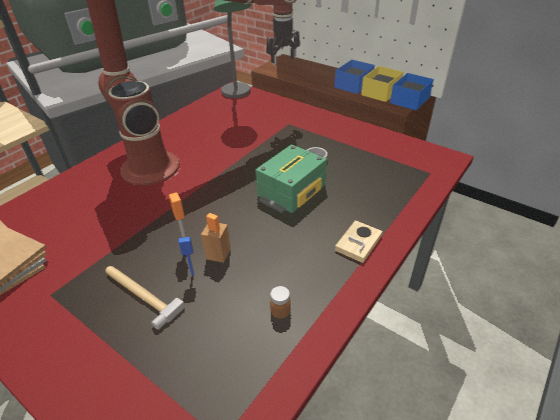

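View pics/top0.png

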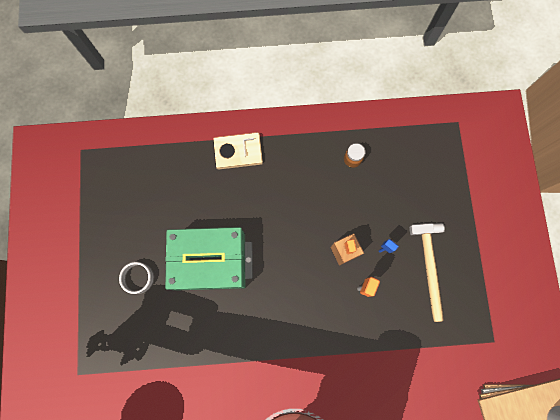

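Run:
```python
import cv2
a=cv2.imread("pics/scene0.png")[150:300,140:270]; b=cv2.imread("pics/top0.png")[200:320,310:430]
a=cv2.resize(a,(520,600),interpolation=cv2.INTER_CUBIC)[:, :400] if 0 else cv2.resize(a,(400,462),interpolation=cv2.INTER_CUBIC)
b=cv2.resize(b,(400,400),interpolation=cv2.INTER_CUBIC); b=cv2.copyMakeBorder(b,0,62,0,0,0)
cv2.imwrite("pics/crop0.png",cv2.hconcat([a,b]))
```

```text
(no output)
```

View pics/crop0.png

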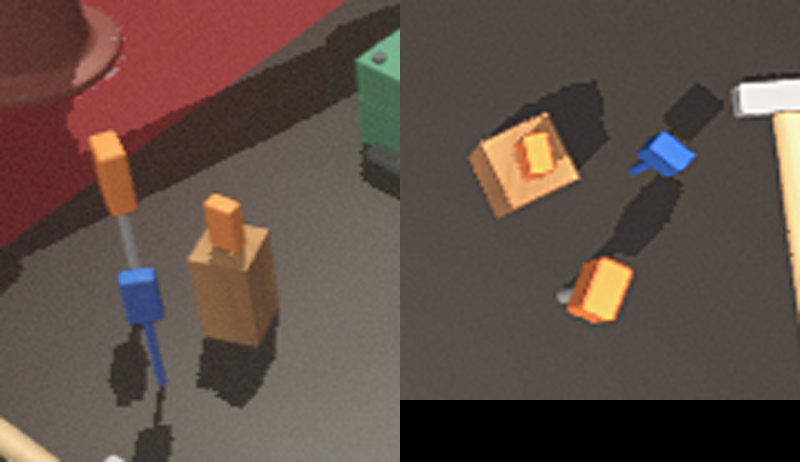

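Rod candidates (scene px): orange in the stand (213,217), a bigger orange one free-standing (178,206), and a blue one (186,246). The orange one in the wooden stand is meant: it isn't blue, it is the smaller orange one, and it is the one in the stand. The crop confirms this. Next I measure.

```bash
cat > meas.py <<'E'
from h import *
import sys
def cloud(n,im,d):
    v,u=np.mgrid[0:420,0:560]; P=unproj(n,np.stack([u.ravel(),v.ravel()],1),d.ravel()).reshape(420,560,3); return P
def rect(P2):
    (c,s,a)=cv2.minAreaRect((P2*1000).astype(np.float32)); return np.round(c,1),np.round(s,1),round(a,1)
if __name__=="__main__":
  for n in("scene","top"):
    im=cv2.imread(f"pics/{n}0.png"); d=np.load(f"{n}0.npy"); P=cloud(n,im,d); hsv=cv2.cvtColor(im,cv2.COLOR_BGR2HSV)
    H,S,V=[hsv[...,i].astype(int) for i in range(3)]; z=P[...,2]; ok=d>0
    print(n,"bench z",np.median(z[(S<60)&(V<90)&ok&(abs(z)<.03)]))
    g=ok&(H>55)&(H<90)&(S>80)&(abs(z-.11)<.012)&(abs(P[...,1])<.6)&(P[...,0]>.2)&(P[...,0]<.9)
    print(" green top",g.sum(),np.median(z[g]),rect(P[g][:,:2]))
    y=ok&(H>22)&(H<34)&(S>140)&(abs(z-.11)<.012)&(P[...,0]>.2)&(P[...,0]<.9)
    print(" yellow edge",y.sum(),np.median(z[y]),rect(P[y][:,:2]), np.round(P[y].mean(0),4))
    box=np.zeros((420,560),bool)
    if n=="scene": box[170:270,198:235]=1
    else: box[225:270,325:366]=1
    o=box&ok&(z>.13)&(H<25)&(S>100)
    print(" handle pts",o.sum())
    t=o&(abs(z-.152)<.008)
    if t.sum()>4: print(" handle top",t.sum(),np.median(z[t]),rect(P[t][:,:2]),np.round(P[t].mean(0),4))
    s=box&ok&(abs(z-.10)<.006)
    print(" stand top",s.sum(),np.median(z[s]),rect(P[s][:,:2]))
    np.savez(f"{n}_pts.npz",o=P[o],s=P[s],g=P[g],y=P[y])
E
python3 meas.py
```

```text
scene bench z -0.0003739954207826468
 green top 1290 0.10841297693863527 (array([512.1, 185. ]), array([189.2, 151.6]), 87.2)
 yellow edge 1 0.11088624071324427 (array([506.2, 137. ]), array([0., 0.]), 0.0) [0.5062 0.137  0.1109]
 handle pts 107
 handle top 58 0.1482632304069973 (array([ 510.1, -179.1]), array([32.3, 19.7]), 3.7) [ 0.5106 -0.18    0.1484]
 stand top 221 0.09886346592188566 (array([ 508.7, -177.6]), array([56.6, 62.4]), 19.9)
top bench z 0.00029160209081036115
 green top 3955 0.10954889739014861 (array([509.9, 189.8]), array([190., 150.]), 87.4)
 yellow edge 13 0.10980471264007186 (array([505.2, 184.5]), array([93.8, 17.6]), 83.2) [0.5068 0.1952 0.1098]
 handle pts 103
 handle top 87 0.14913863363891178 (array([ 507.9, -176.7]), array([29.3, 18.6]), 4.4) [ 0.5071 -0.1761  0.149 ]
 stand top 347 0.09911708879226167 (array([ 507.5, -176.2]), array([54.6, 55.6]), 20.1)
```

```bash
python3 - <<'E'
from meas import *
for n in("scene","top"):
    im=cv2.imread(f"pics/{n}0.png"); d=np.load(f"{n}0.npy"); P=cloud(n,im,d); hsv=cv2.cvtColor(im,cv2.COLOR_BGR2HSV)
    H,S,V=[hsv[...,i].astype(int) for i in range(3)]
    m=((H>20)&(H<40)&(S>110)).astype(np.uint8)
    k,l,st,c=cv2.connectedComponentsWithStats(m)
    for i in range(1,k):
        if st[i,4]>8 and np.linalg.norm(c[i]-(np.array([292,163]) if n=="scene" else np.array([204,257])))<30:
            ys,xs=np.where(l==i); W=atz(n,np.stack([xs,ys],1),.11)
            print(n,"yellow",st[i],np.round(c[i],1),rect(W[:,:2]))
    # neighbours heights
    boxes={"blue":[(100,130)],"orange":[(3,17)]}
    for nm,(lo,hi) in (("blue",(105,130)),("orange",(3,20))):
        q=(H>=lo)&(H<=hi)&(S>140)&(d>0)&(P[...,2]>-.02)&(P[...,2]<.35)&(P[...,0]>.25)&(P[...,0]<.75)&(P[...,1]<-.1)&(P[...,1]>-.4)
        k,l,st,c=cv2.connectedComponentsWithStats(q.astype(np.uint8))
        for i in range(1,k):
            if st[i,4]>20:
                Q=P[l==i]; print(n,nm,np.round(c[i]),st[i,4],"min",np.round(Q.min(0),3),"max",np.round(Q.max(0),3))
o=get_obs(); M=R.from_rotvec(o["tool_rot"]).as_matrix(); print(np.round(M,3),o["tool_pos"],o["t"])
E
python3 - <<'E'
import cv2
b=cv2.imread("pics/top0.png")[215:305,150:270]; cv2.imwrite("pics/slotc.png",cv2.resize(b,(800,600),interpolation=cv2.INTER_CUBIC))
E
```

```text
scene yellow [280 156  24  16  63] [290.3 164.2] (array([510.1, 187.4]), array([103.7,  20.7]), 87.3)
scene blue [185. 245.] 136 min [ 0.493 -0.294  0.078] max [ 0.52  -0.266  0.141]
scene orange [177. 206.] 273 min [ 0.252 -0.229 -0.002] max [ 0.431 -0.122  0.192]
scene orange [213. 222.] 192 min [ 0.389 -0.19  -0.001] max [ 0.527 -0.101  0.152]
top yellow [182 253  43  10 208] [203.2 257.7] (array([510.1, 189.9]), array([105.3,  21.5]), 87.7)
top blue [389. 246.] 151 min [ 0.488 -0.326 -0.   ] max [ 0.53  -0.26   0.144]
top orange [354. 164.] 56 min [ 0.745 -0.244  0.003] max [ 0.75  -0.213  0.053]
top orange [349. 246.] 95 min [ 0.492 -0.196  0.093] max [ 0.53  -0.166  0.153]
top orange [368. 286.] 155 min [ 0.383 -0.265 -0.006] max [ 0.434 -0.189  0.191]
[[-0.    -0.956  0.293]
 [ 0.     0.293  0.956]
 [-1.     0.     0.   ]] [0.18337198 0.59748815 0.40474091] 0.7
```

View pics/slotc.png

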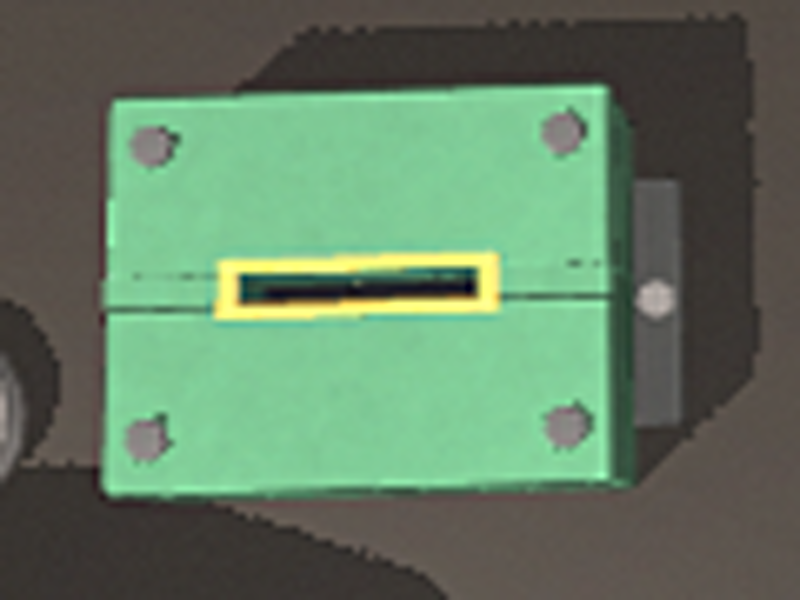

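Emit:
{"op": "carry_out", "data": {
  "increments": [
    [[0,0,0.5],[1,-1,0],1],
    [[0,0,0.5],[1,-1,0],1],
    [[0,0,0.5],[1,-1,0],1],
    [[0,0,0.5],[1,-1,0],1],
    [[0,0,0.5],[1,-1,0],1],
    [[0,0,0.5],[1,-1,0],1],
    [[0,0,0.5],[1,-1,0],1],
    [[0,0,0.2],[1,-1,0],1]
  ]
}}

```text
t: 1.5
tool_pos: [0.3458, 0.4332, 0.4054]
tool_rot: [-1.277, 1.161, 1.279]
contact_force: [0.6, 0.9, -0.3]
opening: 0.0852
```

Emit:
{"op": "carry_out", "data": {
  "increments": [
    [[0,0,0],[1,-1,0],1],
    [[0,0,0],[1,-1,0],1],
    [[0,0,0],[1,-1,0],1],
    [[0,0,0],[1,-1,0],1],
    [[0,0,0],[1,-1,0],1],
    [[0,0,0],[1,-1,0],1],
    [[0,0,0],[1,-1,0],1],
    [[0,0,0],[1,-1,0],1]
  ]
}}

```text
t: 2.3
tool_pos: [0.5114, 0.2655, 0.4069]
tool_rot: [-1.278, 1.157, 1.278]
contact_force: [0.1, -0.0, -0.5]
opening: 0.0854
```

Emit:
{"op": "carry_out", "data": {
  "increments": [
    [[0,0,0],[0,-1,0],1],
    [[0,0,0],[0,-1,0],1],
    [[0,0,0],[0,-1,0],1],
    [[0,0,0],[0,-1,0],1],
    [[0,0,0],[0,-1,0],1],
    [[0,0,0],[0,-1,0],1],
    [[0,0,0],[0,-1,0],1],
    [[0,0,0],[0,-1,0],1]
  ]
}}

```text
t: 3.1
tool_pos: [0.5135, 0.098, 0.4077]
tool_rot: [-1.277, 1.157, 1.275]
contact_force: [0.2, 0.1, 0.4]
opening: 0.0853
```

Emit:
{"op": "carry_out", "data": {
  "increments": [
    [[0,0,0],[0,-1,0],1],
    [[0,0,0],[0,-1,0],1],
    [[0,0,0],[0,-1,0],1],
    [[0,0,0],[0,-1,0],1],
    [[0,0,0],[0,-1,0],1],
    [[0,0,0],[0,-1,0],1],
    [[0,0,0],[0,-1,0],1],
    [[0,0,0],[0,-1,0],1]
  ]
}}

```text
t: 3.9
tool_pos: [0.5125, -0.0687, 0.409]
tool_rot: [-1.279, 1.155, 1.272]
contact_force: [0.1, 0.0, -0.2]
opening: 0.0855
```

Emit:
{"op": "carry_out", "data": {
  "increments": [
    [[0,0,0],[0,-1,0],1],
    [[0,0,0],[0,-1,0],1],
    [[0,0,0],[0,-1,0],1],
    [[0,0,0],[0,-1,0],1],
    [[0,0,0],[0,-0.9,0],1],
    [[0,0,0],[0,-0.4,0],1],
    [[0,0,0],[0,0,0],1]
  ]
}}

```text
t: 4.6
tool_pos: [0.5117, -0.1811, 0.41]
tool_rot: [-1.278, 1.156, 1.268]
contact_force: [-1.0, -0.7, 0.1]
opening: 0.0854
```

Run:
```python
from h import *
o=get_obs(); M=R.from_rotvec(o["tool_rot"]).as_matrix(); print(np.round(M,3),o["tool_pos"],o["t"],o["contact_force"]); print(np.degrees(np.arctan2(M[1,2],M[0,2])))
im,d=get_image("scene"); cv2.imwrite("pics/s1.png",im)
```

```text
[[ 0.011 -0.996 -0.09 ]
 [ 0.003 -0.09   0.996]
 [-1.    -0.011  0.002]] [ 0.51171342 -0.18106324  0.40998528] 4.6 [-0.96643541 -0.69239242  0.11944578]
95.14822740063539
```

View pics/s1.png

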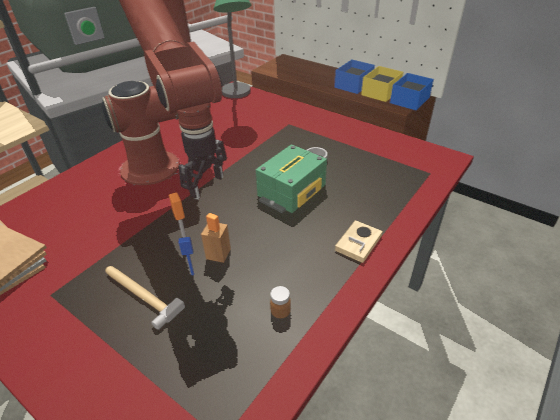

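Emit:
{"op": "carry_out", "data": {
  "increments": [
    [[-0.03,0.11,0],[-0.16,0.18,0],1],
    [[0,0,0],[0,0,-1],1],
    [[0,0,0],[0,0,-1],1],
    [[0,0,0],[0,0,-1],1],
    [[0,0,0],[0,0,-0.5],1],
    [[0,0,0],[0,0,0],1]
  ]
}}

```text
t: 5.25
tool_pos: [0.5081, -0.1713, 0.3396]
tool_rot: [-1.28, 1.162, 1.28]
contact_force: [0.4, -0.0, 0.1]
opening: 0.0853
```

```bash
cat > st.py <<'E'
from h import *
def st():
    o=get_obs(); M=R.from_rotvec(o["tool_rot"]).as_matrix()
    print("t",o["t"],"pos",np.round(o["tool_pos"]*1000,1),"x",np.round(M[:,0],4),"yaw",round(np.degrees(np.arctan2(M[1,2],M[0,2])),2),"F",np.round(o["contact_force"],1),"T",np.round(o["wrist_torque"],2),"op",round(o["opening"]*1000,1))
if __name__=="__main__": st()
E
python3 st.py
python3 - <<'E'
from h import *
im,d=get_image("scene"); cv2.imwrite("pics/s2.png",cv2.resize(im[120:270,130:280],(600,600),interpolation=cv2.INTER_CUBIC))
E
```

```text
t 5.25 pos [ 508.1 -171.3  339.6] x [-1.e-04 -6.e-04 -1.e+00] yaw 95.53 F [ 0.4 -0.   0.1] T [ 0.07 -0.   -0.03] op 85.3
```

View pics/s2.png

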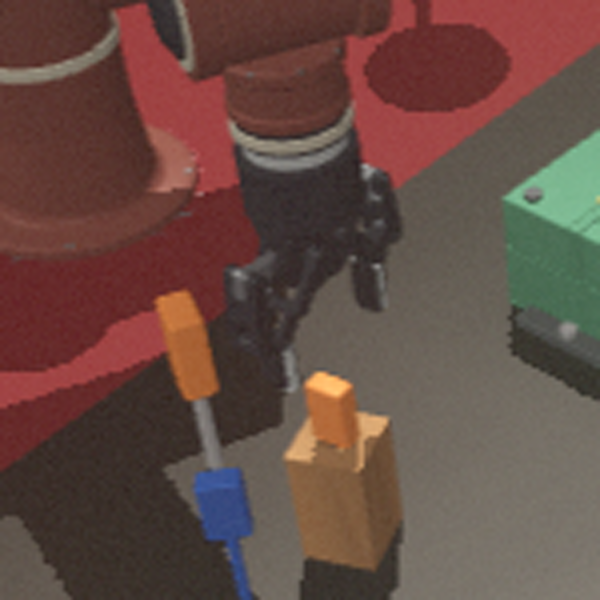

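Emit:
{"op": "carry_out", "data": {
  "increments": [
    [[0,0,-0.2],[0,-0.3,0],1],
    [[0,0,0],[0,0,0],1],
    [[0,0,0],[0,0,-1],1],
    [[0,0,0],[0,0,-0.7],1],
    [[0,0,0],[0,0,0],1]
  ]
}}

```text
t: 5.8
tool_pos: [0.5099, -0.1786, 0.3114]
tool_rot: [-1.273, 1.17, 1.254]
contact_force: [-0.4, -0.1, -0.3]
opening: 0.0854
```

```bash
python3 st.py
python3 - <<'E'
from h import *
im,d=get_image("scene"); cv2.imwrite("pics/s3.png",cv2.resize(im[150:250,160:260],(600,600),interpolation=cv2.INTER_CUBIC))
E
```

```text
t 5.8 pos [ 509.9 -178.6  311.4] x [ 0.0096 -0.0056 -0.9999] yaw 94.27 F [-0.4 -0.1 -0.3] T [0.01 0.04 0.03] op 85.4
```

View pics/s3.png

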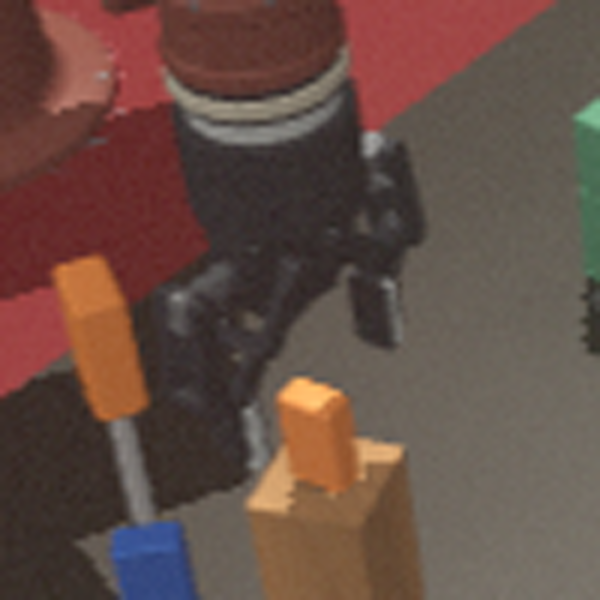

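Emit:
{"op": "carry_out", "data": {
  "increments": [
    [[0.06,0.1,0],[-0.05,0.05,-0.5],1],
    [[0,0,0],[0,0,-0.5],1],
    [[0,0,0],[0,0,-0.2],1],
    [[0,0,0],[0,0,0],1]
  ]
}}

```text
t: 6.25
tool_pos: [0.5096, -0.1779, 0.2883]
tool_rot: [-1.266, 1.172, 1.262]
contact_force: [-0.4, -0.1, -0.3]
opening: 0.0854
```

```bash
python3 st.py
```

```text
t 6.25 pos [ 509.6 -177.9  288.3] x [ 2.3e-03 -9.0e-04 -1.0e+00] yaw 94.27 F [-0.4 -0.1 -0.3] T [-0.01  0.04 -0.03] op 85.4
```

Emit:
{"op": "carry_out", "data": {
  "increments": [
    [[0.01,0.02,0],[-0.03,0,-0.05],0],
    [[0,0,0],[0,0,0],0],
    [[0,0,0],[0,0,0],0],
    [[0,0,0],[0,0,0],0],
    [[0,0,0],[0,0,0],0],
    [[0,0,0],[0,0,0],0],
    [[0,0,0],[0,0,0],0],
    [[0,0,0],[0,0,0],0]
  ],
  "squeeze": 50
}}

```text
t: 7.05
tool_pos: [0.5092, -0.178, 0.2881]
tool_rot: [-1.265, 1.172, 1.263]
contact_force: [0.1, -0.7, -0.8]
opening: 0.0178
```

```bash
python3 st.py
python3 - <<'E'
from h import *
im,d=get_image("scene"); cv2.imwrite("pics/s4.png",cv2.resize(im[150:250,160:260],(600,600),interpolation=cv2.INTER_CUBIC))
E
```

```text
t 7.05 pos [ 509.2 -178.   288.1] x [ 1.4e-03 -5.0e-04 -1.0e+00] yaw 94.28 F [ 0.1 -0.7 -0.8] T [-0.02 -0.04 -0.03] op 17.8
```

View pics/s4.png

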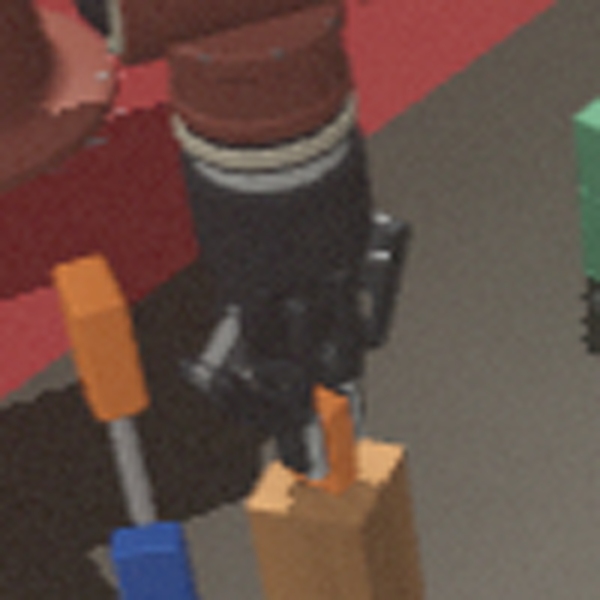

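Emit:
{"op": "carry_out", "data": {
  "increments": [
    [[0,0,0],[0,0,0.3],0],
    [[0,0,0],[0,0,0.6],0],
    [[0,0,0],[0,0,1],0],
    [[0,0,0],[0,0,1],0],
    [[0,0,0],[0,0,1],0],
    [[0,0,0],[0,0,1],0],
    [[0,0,0],[0,0,1],0],
    [[0,0,0],[0,0,1],0]
  ]
}}

```text
t: 7.9
tool_pos: [0.5072, -0.1769, 0.432]
tool_rot: [-1.26, 1.174, 1.268]
contact_force: [-0.3, -0.5, -2.0]
opening: 0.0174
```

```bash
python3 st.py
python3 - <<'E'
from h import *
im,d=get_image("scene"); cv2.imwrite("pics/s5.png",cv2.resize(im[110:260,130:280],(600,600),interpolation=cv2.INTER_CUBIC))
E
```

```text
t 7.9 pos [ 507.2 -176.9  432. ] x [-0.0034  0.0024 -1.    ] yaw 94.27 F [-0.3 -0.5 -2. ] T [-0.02 -0.01 -0.03] op 17.4
```

View pics/s5.png

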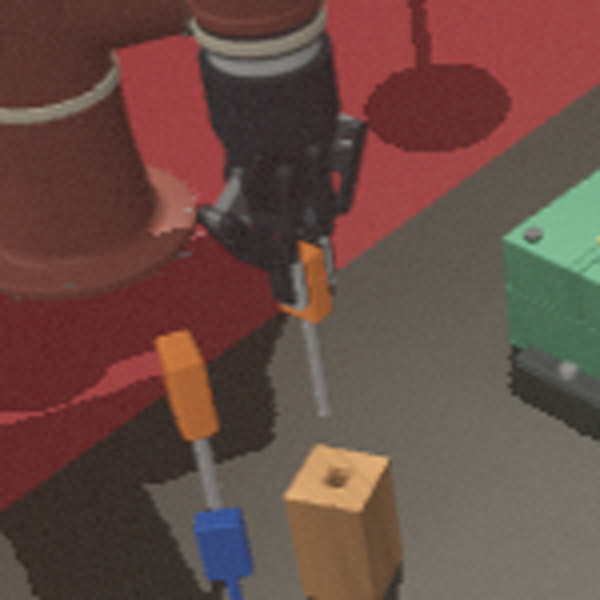

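Run:
```python
from h import *
for n in("scene","top"):
    im,d=get_image(n); cv2.imwrite(f"pics/{n}6.png",im)
    for q in["rod_tip","stand_hole"]:
        r=tip_of(n,q)
        for x in r[:4]: print(n,q,round(x["p"],2),np.round(x["centre"],1),np.round(atz(n,np.array(x["centre"]),.10 if q=="stand_hole" else .154)*1000,1))
```

```text
scene rod_tip 0.8 [192.9 272.6] [[ 614.2 -352.5  154. ]]
scene rod_tip 0.62 [189.1 242.7] [[ 536.9 -289.   154. ]]
scene stand_hole 0.89 [216.8 227.2] [[ 510.6 -169.4  100. ]]
scene stand_hole 0.68 [205.6 180. ] [[333.1 -29.6 100. ]]
top rod_tip 0.56 [378.9 251.2] [[ 487.8 -241.   154. ]]
top rod_tip 0.44 [350.6 244.7] [[ 508.7 -174.8  154. ]]
top stand_hole 0.63 [348.8 246.5] [[ 510.4 -178.3  100. ]]
```

Emit:
{"op": "carry_out", "data": {
  "increments": [
    [[-0.02,-0.03,0],[0,0.6,0],0],
    [[0,0,0],[0,1,0],0],
    [[0,0,0],[0,1,0],0],
    [[0,0,0],[0,1,0],0],
    [[0,0,0],[0,1,0],0],
    [[0,0,0],[0,1,0],0],
    [[0,0,0],[0,1,0],0],
    [[0,0,0],[0,1,0],0]
  ]
}}

```text
t: 9.05
tool_pos: [0.5045, -0.0162, 0.4181]
tool_rot: [-1.246, 1.181, 1.28]
contact_force: [-0.3, 0.2, -1.6]
opening: 0.0174
```

Emit:
{"op": "carry_out", "data": {
  "increments": [
    [[0,0,0],[0,1,0],0],
    [[0,0,0],[0,1,0],0],
    [[0,0,0],[0,1,0],0],
    [[0,0,0],[0,1,0],0],
    [[0,0,0],[0,1,0],0],
    [[0,0,0],[0,1,0],0],
    [[0,0,0],[0,1,0],0],
    [[0,0,0],[0,0.5,0],0]
  ]
}}

```text
t: 9.85
tool_pos: [0.4995, 0.1466, 0.409]
tool_rot: [-1.24, 1.186, 1.296]
contact_force: [-0.3, -0.3, -2.1]
opening: 0.0178
```

```bash
python3 st.py
```

```text
t 9.85 pos [499.5 146.6 409. ] x [-0.033   0.0118 -0.9994] yaw 94.35 F [-0.3 -0.3 -2.1] T [-0.02 -0.02  0.06] op 17.8
```

Emit:
{"op": "carry_out", "data": {
  "increments": [
    [[-0.12,-0.33,0],[0.5,0.2,0],0],
    [[0,0,0],[0,0,0],0],
    [[0,0,0],[0,0,0],0]
  ]
}}

```text
t: 10.15
tool_pos: [0.5083, 0.1528, 0.4067]
tool_rot: [-1.266, 1.174, 1.27]
contact_force: [-0.5, -0.9, -1.5]
opening: 0.0172
```

```bash
python3 st.py
```

```text
t 10.15 pos [508.3 152.8 406.7] x [-0.0043 -0.001  -1.    ] yaw 94.56 F [-0.5 -0.9 -1.5] T [-0.    0.04  0.02] op 17.2
```

Emit:
{"op": "carry_out", "data": {
  "increments": [
    [[0.01,-0.05,0],[0,0,-0.3],0],
    [[0,0,0],[0,0,-0.1],0],
    [[0,0,0],[0,0,0],0]
  ]
}}

```text
t: 10.45
tool_pos: [0.5077, 0.1519, 0.3972]
tool_rot: [-1.266, 1.172, 1.267]
contact_force: [0.2, 0.5, -1.7]
opening: 0.0174
```

```bash
python3 st.py
python3 - <<'E'
from h import *
o=get_obs(); M=R.from_rotvec(o["tool_rot"]).as_matrix(); tip=o["tool_pos"]+.278*M[:,0]; print("tip",np.round(tip*1000,1))
for n in("scene","top"):
    im,d=get_image(n); cv2.imwrite(f"pics/{n}7.png",im)
    r=tip_of(n,"rod_tip"); print(n,[(round(x["p"],2),np.round(x["centre"],1)) for x in r],"pred",proj(n,tip), "slot pred", proj(n,np.array([[.5105,.1885,.11]])))
    for q in ("slot",):
        print([(round(x["p"],2),np.round(x["centre"],1)) for x in tip_of(n,q)])
a=cv2.imread("pics/scene7.png")[130:220,245:335]; cv2.imwrite("pics/s7.png",cv2.resize(a,(600,600),interpolation=cv2.INTER_CUBIC))
E
```

```text
t 10.45 pos [507.7 151.9 397.2] x [-1.3e-03 -1.0e-04 -1.0e+00] yaw 94.47 F [ 0.2  0.5 -1.7] T [-0.04 -0.01 -0.04] op 17.4
tip [507.3 151.8 119.2]
scene [(0.77, array([186.9, 244.4])), (0.56, array([191.4, 274.2])), (0.52, array([280.8, 166.4]))] pred [[283.96594698 165.74063715]] slot pred [[291.42117446 163.04142865]]
[(0.81, array([289.9, 163.9])), (0.52, array([285.2, 134.7]))]
top [(0.54, array([357. , 286.5])), (0.53, array([379.5, 250.5]))] pred [[217.71456591 257.03403334]] slot pred [[203.5776354 257.2296401]]
[(0.68, array([203.8, 253.6]))]
```

View pics/s7.png

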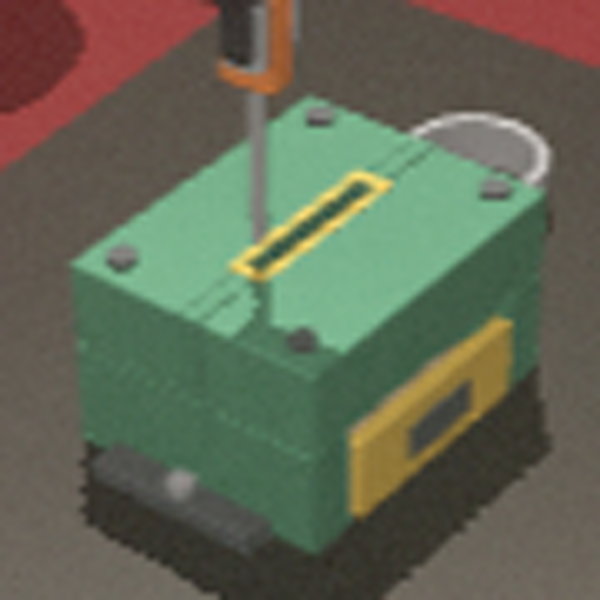

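Run:
```python
from h import *
for n,c0 in(("scene",(290,164)),("top",(203,258))):
    im=cv2.imread(f"pics/{n}0.png").astype(float)
    # yellow-ness weight: min(R,G)-B subpixel, minus green background
    w=im[...,2]-im[...,0]*1.0   # R-B high for yellow, low/negative for green
    x0,y0=c0; 
    v,u=np.mgrid[y0-16:y0+17,x0-26:x0+27]; ww=np.clip(w[y0-16:y0+17,x0-26:x0+27]-40,0,None)
    if n=="scene": ww[(v-y0)>12]=0
    W=atz(n,np.stack([u.ravel(),v.ravel()],1),.11)[:,:2]*1000; ww=ww.ravel(); m=(W*ww[:,None]).sum(0)/ww.sum()
    C=((W-m)*ww[:,None]).T@(W-m)/ww.sum(); e,V=np.linalg.eigh(C); print(n,"centroid",m,"sd",np.sqrt(e),"ang",np.degrees(np.arctan2(V[1,1],V[0,1])))
```

```text
scene centroid [510.92606219 185.51180252] sd [ 7.7272223  33.21755955] ang 87.16083021847838
top centroid [509.95343543 189.83853094] sd [ 7.99337162 33.64282638] ang 87.63550637848756
```

Emit:
{"op": "carry_out", "data": {
  "increments": [
    [[0,-0.01,0],[0.09,0,-0.1],0],
    [[0,0,0],[0,0,-0.15],0],
    [[0,0,0],[0,0,-0.15],0]
  ]
}}

```text
t: 11.05
tool_pos: [0.5101, 0.1522, 0.3906]
tool_rot: [-1.268, 1.169, 1.265]
contact_force: [0.6, 0.3, -1.4]
opening: 0.0179
```

```bash
python3 st.py
python3 - <<'E'
from h import *
im,d=get_image("scene"); cv2.imwrite("pics/s8.png",cv2.resize(im[130:220,245:335],(600,600),interpolation=cv2.INTER_CUBIC))
E
```

```text
t 11.05 pos [510.1 152.2 390.6] x [ 3.1e-03  4.0e-04 -1.0e+00] yaw 94.49 F [ 0.6  0.3 -1.4] T [ 0.01  0.01 -0.04] op 17.9
```

View pics/s8.png

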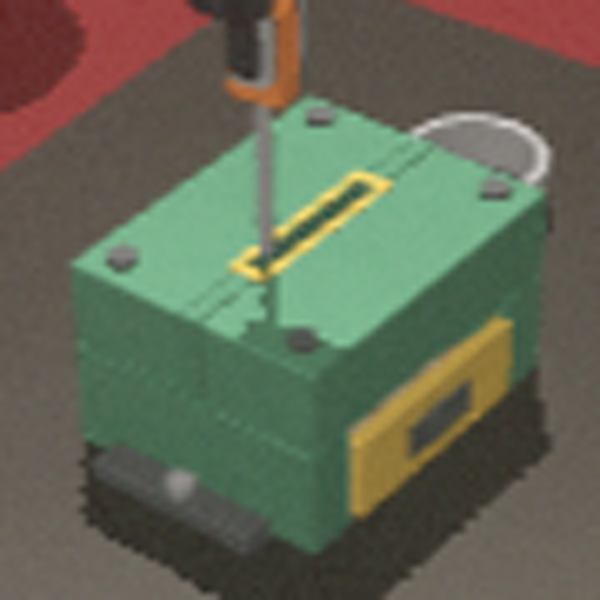

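Emit:
{"op": "carry_out", "data": {
  "increments": [
    [[0,0.03,0],[-0.04,0,0],0],
    [[0,0,0],[0,0,0],0]
  ]
}}

```text
t: 11.3
tool_pos: [0.509, 0.1522, 0.3892]
tool_rot: [-1.266, 1.173, 1.269]
contact_force: [-0.5, -0.3, -2.6]
opening: 0.0171
```

```bash
python3 st.py
python3 - <<'E'
from h import *
o=get_obs(); M=R.from_rotvec(o["tool_rot"]).as_matrix(); tip=o["tool_pos"]+.278*M[:,0]; print("tip",np.round(tip*1000,1))
im,d=get_image("scene"); cv2.imwrite("pics/s9.png",cv2.resize(im[150:180,265:310],(795,530),interpolation=cv2.INTER_CUBIC))
print(proj("scene",tip))
E
```

```text
t 11.3 pos [509.  152.2 389.2] x [-2.3e-03  1.0e-04 -1.0e+00] yaw 94.49 F [-0.5 -0.3 -2.6] T [-0.01  0.02  0.01] op 17.1
tip [508.4 152.2 111.2]
[[284.34772062 167.8597881 ]]
```

View pics/s9.png

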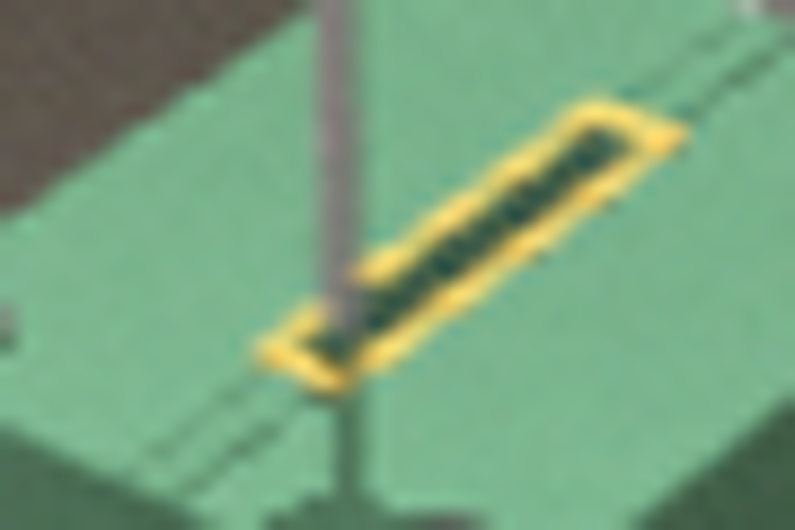

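Emit:
{"op": "carry_out", "data": {
  "increments": [
    [[0,-0.02,0],[0.02,0,-0.1],0],
    [[0,0,0],[0,0,-0.15],0],
    [[0,0,0],[0,0,-0.15],0]
  ]
}}

```text
t: 11.65
tool_pos: [0.5096, 0.1522, 0.3815]
tool_rot: [-1.267, 1.17, 1.266]
contact_force: [-0.3, 0.6, -1.1]
opening: 0.0174
```

```bash
cat >> st.py <<'E'
    o=get_obs(); M=R.from_rotvec(o["tool_rot"]).as_matrix(); tip=o["tool_pos"]+.278*M[:,0]; print("tip",np.round(tip*1000,1))
E
python3 st.py
```

```text
File "st.py", line 6
    o=get_obs(); M=R.from_rotvec(o["tool_rot"]).as_matrix(); tip=o["tool_pos"]+.278*M[:,0]; print("tip",np.round(tip*1000,1))
IndentationError: unexpected indent
```

Emit:
{"op": "carry_out", "data": {
  "increments": [
    [[0,0,0],[0,0,-0.3],0],
    [[0,0,0],[0,0,-0.3],0],
    [[0,0,0],[0,0,-0.3],0],
    [[0,0,0],[0,0,0],0]
  ]
}}

```text
t: 12.05
tool_pos: [0.5093, 0.1522, 0.3606]
tool_rot: [-1.267, 1.171, 1.267]
contact_force: [-0.5, -0.8, -1.8]
opening: 0.0177
```

```bash
cat > st.py <<'E'
from h import *
o=get_obs(); M=R.from_rotvec(o["tool_rot"]).as_matrix(); tip=o["tool_pos"]+.278*M[:,0]
print("t",o["t"],"pos",np.round(o["tool_pos"]*1000,1),"x",np.round(M[:,0],4),"yaw",round(np.degrees(np.arctan2(M[1,2],M[0,2])),2),"F",np.round(o["contact_force"],1),"T",np.round(o["wrist_torque"],2),"op",round(o["opening"]*1000,1),"tip",np.round(tip*1000,1))
E
python3 st.py
```

```text
t 12.05 pos [509.3 152.2 360.6] x [-5.e-04 -0.e+00 -1.e+00] yaw 94.5 F [-0.5 -0.8 -1.8] T [-0.02  0.04 -0.02] op 17.7 tip [509.2 152.2  82.6]
```

Emit:
{"op": "carry_out", "data": {
  "increments": [
    [[0,0,0],[0,0,-0.3],0],
    [[0,0,0],[0,0,-0.3],0],
    [[0,0,0],[0,0,0],0]
  ]
}}

```text
t: 12.35
tool_pos: [0.5092, 0.1521, 0.3473]
tool_rot: [-1.266, 1.172, 1.267]
contact_force: [0.1, -0.0, -2.1]
opening: 0.0175
```

```bash
python3 st.py
```

```text
t 12.35 pos [509.2 152.1 347.3] x [-9.e-04 -1.e-04 -1.e+00] yaw 94.49 F [ 0.1 -0.  -2.1] T [-0.02 -0.04  0.01] op 17.5 tip [509.  152.1  69.3]
```

Emit:
{"op": "carry_out", "data": {
  "increments": [
    [[0,0,0],[0,0,-0.2],0],
    [[0,0,0],[0,0,-0.12],0]
  ]
}}

```text
t: 12.55
tool_pos: [0.5094, 0.1522, 0.3408]
tool_rot: [-1.267, 1.171, 1.267]
contact_force: [0.1, 0.3, -2.2]
opening: 0.0175
```

Emit:
{"op": "carry_out", "data": {
  "increments": [
    [[0,0,0],[0,0,-0.08],0],
    [[0,0,0],[0,0,0],0]
  ]
}}

```text
t: 12.75
tool_pos: [0.5093, 0.1522, 0.3388]
tool_rot: [-1.267, 1.171, 1.267]
contact_force: [0.9, -0.4, -1.6]
opening: 0.0177
```

Emit:
{"op": "carry_out", "data": {
  "increments": [
    [[0,0,0],[0,0,-0.08],0]
  ]
}}

```text
t: 12.85
tool_pos: [0.5095, 0.1522, 0.3376]
tool_rot: [-1.267, 1.171, 1.266]
contact_force: [-0.9, -0.1, 3.7]
opening: 0.0175
```

```bash
python3 st.py
```

```text
t 12.85 pos [509.5 152.2 337.6] x [ 5.e-04  2.e-04 -1.e+00] yaw 94.5 F [-0.9 -0.1  3.7] T [-0.02  0.04  0.04] op 17.5 tip [509.6 152.2  59.6]
```

Emit:
{"op": "carry_out", "data": {
  "increments": [
    [[0,0,0],[0,0,0.18],0],
    [[0,0,0],[0,0,0],0]
  ]
}}

```text
t: 13.05
tool_pos: [0.5096, 0.1522, 0.3417]
tool_rot: [-1.267, 1.17, 1.266]
contact_force: [0.8, 0.1, -1.0]
opening: 0.0176
```

Emit:
{"op": "carry_out", "data": {
  "increments": [
    [[0,0,0],[0,0.1,0],0],
    [[0,0,0],[0,0.1,0],0]
  ]
}}

```text
t: 13.25
tool_pos: [0.5097, 0.1563, 0.342]
tool_rot: [-1.267, 1.17, 1.266]
contact_force: [-0.1, 0.3, -1.6]
opening: 0.0174
```

```bash
python3 st.py
```

```text
t 13.25 pos [509.7 156.3 342. ] x [ 1.3e-03  3.0e-04 -1.0e+00] yaw 94.47 F [-0.1  0.3 -1.6] T [-0.05 -0.03 -0.  ] op 17.4 tip [510.  156.3  64. ]
```

Emit:
{"op": "carry_out", "data": {
  "increments": [
    [[0,0.01,0],[0,0.1,-0.03],0],
    [[0,0,0],[0,0.1,0],0]
  ]
}}

```text
t: 13.45
tool_pos: [0.5096, 0.1607, 0.3414]
tool_rot: [-1.266, 1.171, 1.267]
contact_force: [-0.8, 0.2, -1.3]
opening: 0.0172
```

Emit:
{"op": "carry_out", "data": {
  "increments": [
    [[0,0,0],[0.01,0.1,0],0],
    [[0,0,0],[0,0.1,0],0]
  ]
}}

```text
t: 13.65
tool_pos: [0.5098, 0.1652, 0.3412]
tool_rot: [-1.266, 1.171, 1.267]
contact_force: [0.7, -0.1, -1.2]
opening: 0.0171
```

Emit:
{"op": "carry_out", "data": {
  "increments": [
    [[0,0,0],[0.01,0.1,0],0],
    [[0,0,0],[0,0.1,0],0]
  ]
}}

```text
t: 13.85
tool_pos: [0.51, 0.1696, 0.3411]
tool_rot: [-1.266, 1.171, 1.267]
contact_force: [0.0, -0.3, -1.9]
opening: 0.0173
```

```bash
python3 st.py
```

```text
t 13.85 pos [510.  169.6 341.1] x [-2.e-04  3.e-04 -1.e+00] yaw 94.5 F [ 0.  -0.3 -1.9] T [-0.03  0.   -0.03] op 17.3 tip [509.9 169.7  63.1]
```

Emit:
{"op": "carry_out", "data": {
  "increments": [
    [[0,0,0],[0.01,0.1,0],0],
    [[0,0,0],[0,0.1,0],0]
  ]
}}

```text
t: 14.05
tool_pos: [0.5102, 0.174, 0.3411]
tool_rot: [-1.266, 1.171, 1.267]
contact_force: [-1.0, 0.9, -1.9]
opening: 0.0171
```

Emit:
{"op": "carry_out", "data": {
  "increments": [
    [[0,0,0],[0.01,0.1,0],0],
    [[0,0,0],[0,0.1,0],0]
  ]
}}

```text
t: 14.25
tool_pos: [0.5104, 0.1783, 0.3411]
tool_rot: [-1.266, 1.171, 1.267]
contact_force: [-0.3, 0.3, -1.3]
opening: 0.0171
```

Emit:
{"op": "carry_out", "data": {
  "increments": [
    [[0,0,0],[0.01,0.1,0],0],
    [[0,0,0],[0,0.1,0],0]
  ]
}}

```text
t: 14.45
tool_pos: [0.5106, 0.1827, 0.3411]
tool_rot: [-1.266, 1.171, 1.267]
contact_force: [-1.1, -0.1, -1.0]
opening: 0.0175
```

```bash
python3 st.py
```

```text
t 14.45 pos [510.6 182.7 341.1] x [-3.e-04  3.e-04 -1.e+00] yaw 94.5 F [-1.1 -0.1 -1. ] T [-0.01  0.02 -0.03] op 17.5 tip [510.6 182.8  63.1]
```

Emit:
{"op": "carry_out", "data": {
  "increments": [
    [[0,0,0],[0.01,0.1,0],0],
    [[0,0,0],[0,0.1,0],0]
  ]
}}

```text
t: 14.65
tool_pos: [0.5109, 0.1871, 0.3411]
tool_rot: [-1.266, 1.171, 1.267]
contact_force: [0.0, -0.0, -1.7]
opening: 0.017
```

Emit:
{"op": "carry_out", "data": {
  "increments": [
    [[0,0,0],[0.01,0.1,0],0],
    [[0,0,0],[0,0.1,0],0]
  ]
}}

```text
t: 14.85
tool_pos: [0.5111, 0.1914, 0.3411]
tool_rot: [-1.266, 1.171, 1.267]
contact_force: [-0.1, 0.1, -2.2]
opening: 0.0175
```

```bash
python3 st.py
```

```text
t 14.85 pos [511.1 191.4 341.1] x [-2.e-04  3.e-04 -1.e+00] yaw 94.5 F [-0.1  0.1 -2.2] T [0.04 0.04 0.04] op 17.5 tip [511.  191.5  63.1]
```

Emit:
{"op": "carry_out", "data": {
  "increments": [
    [[0,0,0],[0.01,0.1,0],0]
  ]
}}

```text
t: 14.95
tool_pos: [0.5113, 0.1936, 0.341]
tool_rot: [-1.266, 1.171, 1.267]
contact_force: [-0.1, 0.2, -2.3]
opening: 0.0172
```

Emit:
{"op": "carry_out", "data": {
  "increments": [
    [[0,0,0],[0,0.1,0],0]
  ]
}}

```text
t: 15.05
tool_pos: [0.5113, 0.1958, 0.3411]
tool_rot: [-1.267, 1.171, 1.267]
contact_force: [-0.1, -1.4, -2.0]
opening: 0.0173
```

Emit:
{"op": "carry_out", "data": {
  "increments": [
    [[0,0,0],[0.01,0.1,0],0]
  ]
}}

```text
t: 15.15
tool_pos: [0.5115, 0.1974, 0.341]
tool_rot: [-1.269, 1.174, 1.266]
contact_force: [-0.5, -5.5, -0.4]
opening: 0.0176
```

Emit:
{"op": "carry_out", "data": {
  "increments": [
    [[0,0,0],[0,0.1,0],0]
  ]
}}

```text
t: 15.25
tool_pos: [0.5116, 0.1988, 0.341]
tool_rot: [-1.272, 1.177, 1.265]
contact_force: [0.6, -5.5, 0.5]
opening: 0.0176
```

```bash
python3 st.py
```

```text
t 15.25 pos [511.6 198.8 341. ] x [-0.001 -0.007 -1.   ] yaw 94.52 F [ 0.6 -5.5  0.5] T [-1.58  0.07  0.04] op 17.6 tip [511.3 196.9  63. ]
```

Emit:
{"op": "carry_out", "data": {
  "increments": [
    [[0.05,0,0],[0,-0.2,0],0],
    [[0,0,0],[0,-0.05,0.2],0],
    [[0,0,0],[0,0,0.3],0],
    [[0,0,0],[0,0,0.1],0]
  ]
}}

```text
t: 15.65
tool_pos: [0.5115, 0.1941, 0.3537]
tool_rot: [-1.264, 1.17, 1.269]
contact_force: [0.5, -0.1, -0.9]
opening: 0.0172
```

```bash
python3 st.py
```

```text
t 15.65 pos [511.5 194.1 353.7] x [-0.0011  0.0028 -1.    ] yaw 94.49 F [ 0.5 -0.1 -0.9] T [-0.03  0.02  0.08] op 17.2 tip [511.2 194.9  75.7]
```

Emit:
{"op": "carry_out", "data": {
  "increments": [
    [[-0.03,0,0],[0.02,0.3,0],0],
    [[0,0,0],[0.01,0.26,0],0],
    [[0,0,0],[0,0,-0.05],0]
  ]
}}

```text
t: 15.95
tool_pos: [0.5124, 0.2066, 0.354]
tool_rot: [-1.266, 1.169, 1.266]
contact_force: [0.1, 1.1, -2.1]
opening: 0.0172
```

```bash
python3 st.py
```

```text
t 15.95 pos [512.4 206.6 354. ] x [ 0.0012  0.0016 -1.    ] yaw 94.48 F [ 0.1  1.1 -2.1] T [-0.04  0.01 -0.02] op 17.2 tip [512.7 207.   76. ]
```

Emit:
{"op": "carry_out", "data": {
  "increments": [
    [[-0.01,0.01,0],[-0.03,0,-0.2],0],
    [[0,0,0],[0,0,-0.15],0]
  ]
}}

```text
t: 16.15
tool_pos: [0.5117, 0.2071, 0.3465]
tool_rot: [-1.267, 1.17, 1.267]
contact_force: [-0.1, -0.0, -1.0]
opening: 0.0176
```

Emit:
{"op": "carry_out", "data": {
  "increments": [
    [[0,0,0],[0,0,-0.1],0]
  ]
}}

```text
t: 16.25
tool_pos: [0.5118, 0.2072, 0.3448]
tool_rot: [-1.267, 1.17, 1.267]
contact_force: [-1.1, -0.2, 5.7]
opening: 0.0173
```

Emit:
{"op": "carry_out", "data": {
  "increments": [
    [[0,0,0],[0,0,-0.1],0]
  ]
}}

```text
t: 16.35
tool_pos: [0.512, 0.2072, 0.3437]
tool_rot: [-1.268, 1.17, 1.267]
contact_force: [-2.3, -0.8, 5.4]
opening: 0.0173
```

```bash
python3 st.py
```

```text
t 16.35 pos [512.  207.2 343.7] x [ 1.1e-03  4.0e-04 -1.0e+00] yaw 94.54 F [-2.3 -0.8  5.4] T [-0.15  0.62  0.04] op 17.3 tip [512.3 207.3  65.7]
```

Emit:
{"op": "carry_out", "data": {
  "increments": [
    [[0,0.01,0],[-0.03,0,-0.1],0]
  ]
}}

```text
t: 16.45
tool_pos: [0.5117, 0.2071, 0.3429]
tool_rot: [-1.267, 1.169, 1.266]
contact_force: [-0.8, -1.1, 5.4]
opening: 0.0172
```

Emit:
{"op": "carry_out", "data": {
  "increments": [
    [[0,0,0],[0,0,-0.12],0]
  ]
}}

```text
t: 16.55
tool_pos: [0.5119, 0.2071, 0.3418]
tool_rot: [-1.268, 1.169, 1.266]
contact_force: [-3.5, -0.4, 6.5]
opening: 0.0172
```

Emit:
{"op": "carry_out", "data": {
  "increments": [
    [[0,0,0],[0,0,-0.12],0]
  ]
}}

```text
t: 16.65
tool_pos: [0.512, 0.207, 0.3407]
tool_rot: [-1.267, 1.169, 1.266]
contact_force: [-2.7, -0.7, 6.3]
opening: 0.0174
```

```bash
python3 st.py
```

```text
t 16.65 pos [512.  207.  340.7] x [ 1.9e-03  9.0e-04 -1.0e+00] yaw 94.51 F [-2.7 -0.7  6.3] T [-0.16  0.88  0.05] op 17.4 tip [512.6 207.3  62.7]
```

Emit:
{"op": "carry_out", "data": {
  "increments": [
    [[0,0.03,0],[-0.04,0,-0.12],0]
  ]
}}

```text
t: 16.75
tool_pos: [0.5117, 0.207, 0.3399]
tool_rot: [-1.267, 1.17, 1.267]
contact_force: [-1.0, -0.8, 6.4]
opening: 0.0177
```

Emit:
{"op": "carry_out", "data": {
  "increments": [
    [[0,0,0],[-0.02,0,-0.13],0]
  ]
}}

```text
t: 16.85
tool_pos: [0.5117, 0.207, 0.3391]
tool_rot: [-1.267, 1.168, 1.265]
contact_force: [-2.6, -0.5, 7.0]
opening: 0.0174
```

Emit:
{"op": "carry_out", "data": {
  "increments": [
    [[0,0.01,0],[-0.02,0,-0.13],0]
  ]
}}

```text
t: 16.95
tool_pos: [0.5116, 0.2069, 0.3383]
tool_rot: [-1.267, 1.168, 1.265]
contact_force: [-2.4, -0.5, 6.9]
opening: 0.0175
```

Emit:
{"op": "carry_out", "data": {
  "increments": [
    [[0,0,0],[-0.02,0,-0.13],0]
  ]
}}

```text
t: 17.05
tool_pos: [0.5115, 0.2069, 0.3375]
tool_rot: [-1.267, 1.167, 1.264]
contact_force: [-2.8, -0.6, 7.2]
opening: 0.0174
```

```bash
python3 st.py
```

```text
t 17.05 pos [511.5 206.9 337.5] x [ 0.0037  0.0016 -1.    ] yaw 94.47 F [-2.8 -0.6  7.2] T [-0.23  0.73  0.06] op 17.4 tip [512.5 207.3  59.5]
```

Emit:
{"op": "carry_out", "data": {
  "increments": [
    [[-0.01,0.05,0],[-0.01,0,-0.15],0]
  ]
}}

```text
t: 17.15
tool_pos: [0.5118, 0.2069, 0.3366]
tool_rot: [-1.266, 1.17, 1.266]
contact_force: [-1.1, -0.5, 8.7]
opening: 0.0172
```

Emit:
{"op": "carry_out", "data": {
  "increments": [
    [[-0.01,0.03,0],[-0.02,0,-0.17],0]
  ]
}}

```text
t: 17.25
tool_pos: [0.512, 0.207, 0.3355]
tool_rot: [-1.266, 1.17, 1.266]
contact_force: [-2.2, -0.9, 8.4]
opening: 0.0176
```

Emit:
{"op": "carry_out", "data": {
  "increments": [
    [[0,0.02,0],[-0.02,0,-0.17],0]
  ]
}}

```text
t: 17.35
tool_pos: [0.5121, 0.207, 0.3344]
tool_rot: [-1.266, 1.17, 1.266]
contact_force: [-2.0, -1.2, 8.2]
opening: 0.0174
```

```bash
python3 st.py
```

```text
t 17.35 pos [512.1 207.  334.4] x [ 0.0011  0.0013 -1.    ] yaw 94.45 F [-2.  -1.2  8.2] T [-0.3   0.69  0.  ] op 17.4 tip [512.5 207.4  56.4]
```

Emit:
{"op": "carry_out", "data": {
  "increments": [
    [[-0.01,0.02,0],[-0.02,0,-0.17],0]
  ]
}}

```text
t: 17.45
tool_pos: [0.5123, 0.207, 0.3332]
tool_rot: [-1.266, 1.17, 1.266]
contact_force: [-2.5, -0.7, 8.7]
opening: 0.0177
```

Emit:
{"op": "carry_out", "data": {
  "increments": [
    [[0,0.02,0],[-0.02,0,-0.17],0]
  ]
}}

```text
t: 17.55
tool_pos: [0.5123, 0.207, 0.3322]
tool_rot: [-1.265, 1.17, 1.266]
contact_force: [-1.7, -1.5, 9.2]
opening: 0.0173
```

Emit:
{"op": "carry_out", "data": {
  "increments": [
    [[0,0.02,0],[-0.02,0,-0.15],0]
  ]
}}

```text
t: 17.65
tool_pos: [0.5124, 0.207, 0.3316]
tool_rot: [-1.265, 1.17, 1.266]
contact_force: [-2.7, -1.6, 9.1]
opening: 0.0174
```

```bash
python3 st.py
python3 - <<'E'
from h import *
im,d=get_image("scene"); cv2.imwrite("pics/s10.png",cv2.resize(im[130:220,245:335],(600,600),interpolation=cv2.INTER_CUBIC))
E
```

```text
t 17.65 pos [512.4 207.  331.6] x [ 5.0e-04  1.4e-03 -1.0e+00] yaw 94.42 F [-2.7 -1.6  9.1] T [-0.28  0.78 -0.01] op 17.4 tip [512.5 207.4  53.6]
```

View pics/s10.png

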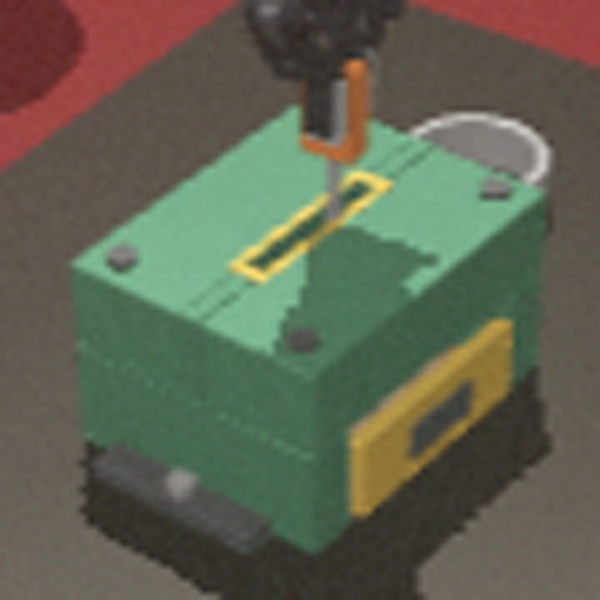

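Not out yet (plate still flush at crop (430,415)). I press slightly further and look again.

Emit:
{"op": "carry_out", "data": {
  "increments": [
    [[0,0.02,0],[-0.02,0,-0.15],0]
  ]
}}

```text
t: 17.8
tool_pos: [0.5123, 0.207, 0.3301]
tool_rot: [-1.264, 1.171, 1.267]
contact_force: [-1.1, -0.9, 7.0]
opening: 0.0172
```

Emit:
{"op": "carry_out", "data": {
  "increments": [
    [[0,0,0],[-0.02,0,-0.1],0]
  ]
}}

```text
t: 17.9
tool_pos: [0.5122, 0.2069, 0.3298]
tool_rot: [-1.265, 1.171, 1.266]
contact_force: [-3.3, -0.7, 7.3]
opening: 0.0178
```

```bash
python3 st.py
python3 - <<'E'
from h import *
im,d=get_image("scene"); cv2.imwrite("pics/s11.png",cv2.resize(im[130:220,245:335],(600,600),interpolation=cv2.INTER_CUBIC))
E
```

```text
t 17.9 pos [512.2 206.9 329.8] x [ 1.0e-04  1.5e-03 -1.0e+00] yaw 94.4 F [-3.3 -0.7  7.3] T [-0.19  0.71 -0.01] op 17.8 tip [512.2 207.3  51.8]
```

View pics/s11.png

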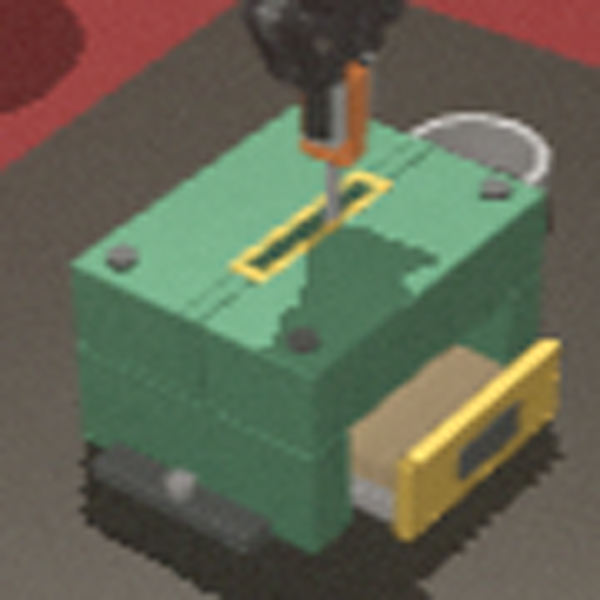

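The tray has sprung: its plate now stands out at crop (480,440), and the force fell. I hold briefly, then withdraw straight up.

Emit:
{"op": "carry_out", "data": {
  "increments": [
    [[0,0,0],[0,0,0],0],
    [[0,0,0],[0,0,0],0],
    [[0,0,0],[0,0,0],0],
    [[0,0,0],[0,0,0],0],
    [[0,0,0],[0,0,0.1],0],
    [[0,0,0],[0,0,0.3],0],
    [[0,0,0],[0,0,0.3],0],
    [[0,0,0],[0,0,0.3],0]
  ]
}}

```text
t: 18.75
tool_pos: [0.5123, 0.2065, 0.3558]
tool_rot: [-1.263, 1.172, 1.267]
contact_force: [-0.3, -1.2, -1.1]
opening: 0.0173
```

```bash
python3 st.py
```

```text
t 18.75 pos [512.3 206.5 355.8] x [-0.0017  0.0019 -1.    ] yaw 94.35 F [-0.3 -1.2 -1.1] T [ 0.01 -0.02 -0.01] op 17.3 tip [511.9 207.   77.8]
```

Emit:
{"op": "carry_out", "data": {
  "increments": [
    [[-0.01,-0.02,0],[0,0,0.4],0],
    [[0,0,0],[0,0,0.5],0],
    [[0,0,0],[0,0,0.6],0],
    [[0,0,0],[0,0,0.7],0],
    [[0,0,0],[0,0,0.7],0],
    [[0,0,0],[0,0,0.7],0],
    [[0,0,0],[0,0,0.3],0]
  ]
}}

```text
t: 19.45
tool_pos: [0.512, 0.2064, 0.4406]
tool_rot: [-1.265, 1.171, 1.264]
contact_force: [-0.4, -1.0, -1.0]
opening: 0.0175
```

```bash
python3 st.py
```

```text
t 19.45 pos [512.  206.4 440.6] x [ 0.0015  0.001  -1.    ] yaw 94.34 F [-0.4 -1.  -1. ] T [ 0.01  0.01 -0.05] op 17.5 tip [512.4 206.7 162.6]
```

Emit:
{"op": "carry_out", "data": {
  "increments": [
    [[0,0,0],[0,-0.6,0],0],
    [[0,0,0],[0,-1,0],0],
    [[0,0,0],[0,-1,0],0],
    [[0,0,0],[0,-1,0],0],
    [[0,0,0],[0,-1,0],0],
    [[0,0,0],[0,-1,0],0],
    [[0,0,0],[0,-1,0],0],
    [[0,0,0],[0,-1,0],0]
  ]
}}

```text
t: 20.25
tool_pos: [0.5103, 0.0462, 0.439]
tool_rot: [-1.267, 1.173, 1.268]
contact_force: [-0.1, 0.6, -2.0]
opening: 0.0174
```

Emit:
{"op": "carry_out", "data": {
  "increments": [
    [[0,0,0],[0,-1,0],0],
    [[0,0,0],[0,-1,0],0],
    [[0,0,0],[0,-1,0],0],
    [[0,0,0],[0,-1,0],0],
    [[0,0,0],[0,-1,0],0],
    [[0,0,0],[0,-1,0],0],
    [[0,0,0],[0,-1,0],0],
    [[0,0,0],[0,-1,0],0]
  ]
}}

```text
t: 21.05
tool_pos: [0.506, -0.1258, 0.433]
tool_rot: [-1.259, 1.183, 1.273]
contact_force: [0.2, -0.2, -1.0]
opening: 0.0174
```

```bash
python3 st.py
python3 - <<'E'
from h import *
im,d=get_image("scene"); cv2.imwrite("pics/s12.png",im)
E
```

```text
t 21.05 pos [ 506.  -125.8  433. ] x [-0.0127 -0.0016 -0.9999] yaw 94.31 F [ 0.2 -0.2 -1. ] T [ 0.01 -0.08 -0.01] op 17.4 tip [ 502.5 -126.2  155. ]
```

View pics/s12.png

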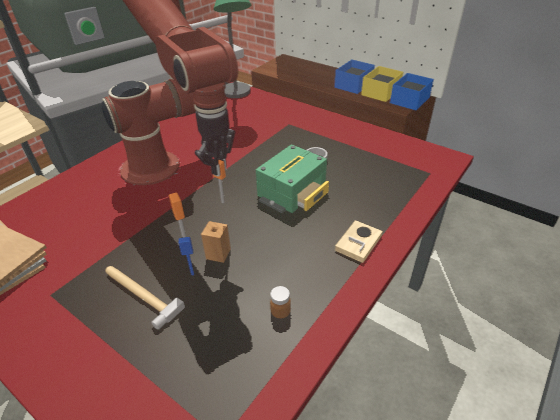

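Emit:
{"op": "carry_out", "data": {
  "increments": [
    [[0,-0.1,0],[0.16,-0.8,-0.2],0],
    [[0,0,0],[0,-0.8,-0.3],0],
    [[0,0,0],[0,-0.6,-0.2],0],
    [[0,0,0],[0,-0.2,0],0],
    [[0,0,0],[0,0,0],0]
  ]
}}

```text
t: 21.6
tool_pos: [0.5072, -0.1808, 0.4154]
tool_rot: [-1.257, 1.183, 1.265]
contact_force: [-1.3, -0.5, -1.4]
opening: 0.0176
```

```bash
python3 st.py
```

```text
t 21.6 pos [ 507.2 -180.8  415.4] x [-0.0081 -0.0018 -1.    ] yaw 93.96 F [-1.3 -0.5 -1.4] T [-0.01  0.01 -0.01] op 17.6 tip [ 505.  -181.3  137.5]
```

Emit:
{"op": "carry_out", "data": {
  "increments": [
    [[0.02,-0.08,0.03],[0.1,0.13,-0.4],0],
    [[0,0,0],[0,0,-0.5],0],
    [[0,0,0],[0,0,-0.3],0],
    [[0,0,0],[0,0,0],0]
  ]
}}

```text
t: 22.0
tool_pos: [0.5094, -0.1763, 0.3892]
tool_rot: [-1.263, 1.172, 1.264]
contact_force: [0.2, 0.3, -1.8]
opening: 0.0175
```

```bash
python3 st.py
python3 - <<'E'
from h import *
im,d=get_image("scene"); cv2.imwrite("pics/s13.png",cv2.resize(im[195:245,185:245],(720,600),interpolation=cv2.INTER_CUBIC))
E
```

```text
t 22.0 pos [ 509.4 -176.3  389.2] x [ 2.0e-04  1.5e-03 -1.0e+00] yaw 94.27 F [ 0.2  0.3 -1.8] T [0.05 0.02 0.  ] op 17.5 tip [ 509.4 -175.9  111.2]
```

View pics/s13.png

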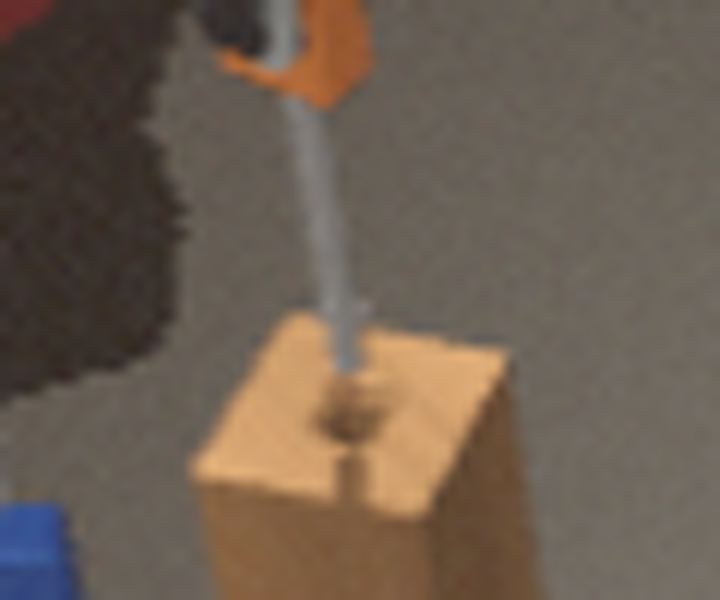

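Emit:
{"op": "carry_out", "data": {
  "increments": [
    [[-0.02,0,0],[0,-0.08,0],0],
    [[0,0,0],[0,0,0],0]
  ]
}}

```text
t: 22.25
tool_pos: [0.5096, -0.1777, 0.3899]
tool_rot: [-1.266, 1.173, 1.263]
contact_force: [-0.6, 0.0, -1.6]
opening: 0.0173
```

```bash
python3 st.py
python3 - <<'E'
from h import *
print(proj("scene",np.array([[.5092,-.178,.1],[.5094,-.1759,.1112]])))
E
```

```text
t 22.25 pos [ 509.6 -177.7  389.9] x [ 0.0011 -0.0011 -1.    ] yaw 94.31 F [-0.6  0.  -1.6] T [0.02 0.06 0.01] op 17.3 tip [ 509.9 -178.   111.9]
[[214.28308599 228.74965049]
 [214.35591958 225.38156797]]
```

Predicted hole pixel (214.3,228.7) matches the seen hole (214.3,229.3). Descending.

Emit:
{"op": "carry_out", "data": {
  "increments": [
    [[0.01,0.01,0],[0,0,-0.3],0],
    [[0,0,0],[0,0,-0.3],0],
    [[0,0,0],[0,0,-0.2],0]
  ]
}}

```text
t: 22.55
tool_pos: [0.5099, -0.178, 0.3744]
tool_rot: [-1.267, 1.172, 1.262]
contact_force: [-1.1, 0.7, -0.9]
opening: 0.0176
```

```bash
python3 st.py
```

```text
t 22.55 pos [ 509.9 -178.   374.4] x [ 0.0028 -0.0014 -1.    ] yaw 94.31 F [-1.1  0.7 -0.9] T [-0.01 -0.03  0.07] op 17.6 tip [ 510.7 -178.4   96.4]
```

In the hole, no force. Continuing.

Emit:
{"op": "carry_out", "data": {
  "increments": [
    [[0.01,0.03,0],[-0.02,0,-0.5],0],
    [[0,0,0],[0,0,-0.5],0],
    [[0,0,0],[0,0,-0.5],0]
  ]
}}

```text
t: 22.85
tool_pos: [0.5095, -0.1781, 0.3425]
tool_rot: [-1.265, 1.173, 1.264]
contact_force: [0.3, -0.5, -2.0]
opening: 0.0172
```

```bash
python3 st.py
```

```text
t 22.85 pos [ 509.5 -178.1  342.5] x [ 4.e-04 -8.e-04 -1.e+00] yaw 94.3 F [ 0.3 -0.5 -2. ] T [-0.    0.03 -0.02] op 17.2 tip [ 509.6 -178.3   64.5]
```

Emit:
{"op": "carry_out", "data": {
  "increments": [
    [[0.01,0,0],[0,0,-0.7],0],
    [[0,0,0],[0,0,-0.7],0],
    [[0,0,0],[0,0,-0.5],0],
    [[0,0,0],[0,0,-0.3],0]
  ]
}}

```text
t: 23.25
tool_pos: [0.5086, -0.1777, 0.292]
tool_rot: [-1.261, 1.173, 1.268]
contact_force: [-0.1, 0.2, -0.2]
opening: 0.0175
```

```bash
python3 st.py
```

```text
t 23.25 pos [ 508.6 -177.7  292. ] x [-0.0033  0.0022 -1.    ] yaw 94.3 F [-0.1  0.2 -0.2] T [-0.04 -0.01  0.02] op 17.5 tip [ 507.7 -177.    14. ]
```

Emit:
{"op": "carry_out", "data": {
  "increments": [
    [[-0.02,-0.04,0],[0.03,0,-0.1],0],
    [[0,0,0],[0,0,-0.08],0]
  ]
}}

```text
t: 23.45
tool_pos: [0.5092, -0.1776, 0.288]
tool_rot: [-1.263, 1.173, 1.265]
contact_force: [-6.2, 2.9, 12.3]
opening: 0.0173
```

Emit:
{"op": "carry_out", "data": {
  "increments": [
    [[0,0,0],[0,0,-0.06],0]
  ]
}}

```text
t: 23.55
tool_pos: [0.5096, -0.1777, 0.2881]
tool_rot: [-1.264, 1.172, 1.265]
contact_force: [-3.3, 1.9, 4.1]
opening: 0.0172
```

```bash
python3 st.py
```

```text
t 23.55 pos [ 509.6 -177.7  288.1] x [-4.e-04  7.e-04 -1.e+00] yaw 94.3 F [-3.3  1.9  4.1] T [0.25 0.58 0.03] op 17.2 tip [ 509.5 -177.5   10.1]
```

Emit:
{"op": "carry_out", "data": {
  "increments": [
    [[0,0,0],[0,0,0],1],
    [[0,0,0],[0,0,0],1],
    [[0,0,0],[0,0,0],1],
    [[0,0,0],[0,0,0],1],
    [[0,0,0],[0,0,0],1],
    [[0,0,0],[0,0,0],1],
    [[0,0,0],[0,0,0],1],
    [[0,0,0],[0,0,0],1]
  ]
}}

```text
t: 24.35
tool_pos: [0.5106, -0.1783, 0.2904]
tool_rot: [-1.269, 1.171, 1.259]
contact_force: [-0.5, 0.4, -1.1]
opening: 0.0855
```

```bash
python3 st.py
python3 - <<'E'
from h import *
im,d=get_image("scene"); cv2.imwrite("pics/s14.png",cv2.resize(im[150:250,160:260],(600,600),interpolation=cv2.INTER_CUBIC))
E
```

```text
t 24.35 pos [ 510.6 -178.3  290.4] x [ 0.0054 -0.0022 -1.    ] yaw 94.3 F [-0.5  0.4 -1.1] T [ 0.01 -0.02 -0.04] op 85.5 tip [ 512.1 -178.9   12.4]
```

View pics/s14.png

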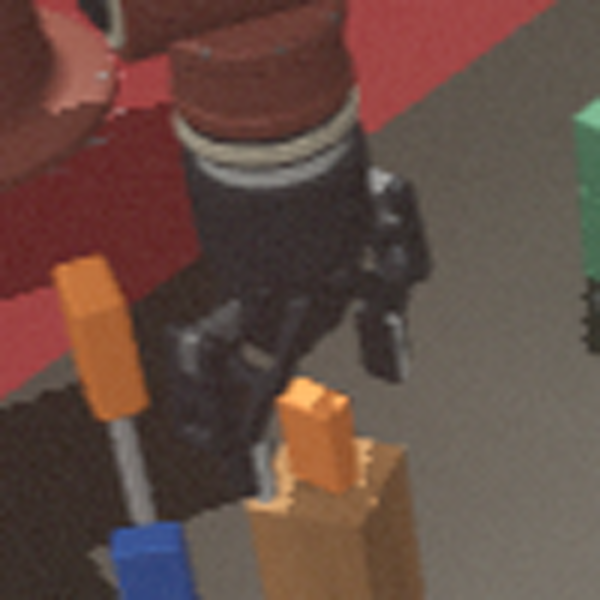

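The rod stands seated at the same place as at the start (crop (315,435)), and the gripper is open around it. Now I rise and look.

Emit:
{"op": "carry_out", "data": {
  "increments": [
    [[0.02,0.05,0],[0,0,0.5],1],
    [[0,0,0],[0,0,0.8],1],
    [[0,0,0],[0,0,1],1],
    [[0,0,0],[0,0,1],1],
    [[0,0,0],[0,0,1],1],
    [[0,0,0],[0,0,1],1],
    [[0,0,0],[0,0,0.5],1],
    [[0,0,0],[0,0,0],1]
  ]
}}

```text
t: 25.2
tool_pos: [0.5097, -0.1778, 0.4148]
tool_rot: [-1.264, 1.173, 1.264]
contact_force: [0.1, -0.5, 0.0]
opening: 0.0853
```

Emit:
{"op": "carry_out", "data": {
  "increments": [
    [[0,0,0],[0,1,0],1],
    [[0,0,0],[0,1,0],1],
    [[0,0,0],[0,1,0],1],
    [[0,0,0],[0,1,0],1],
    [[0,0,0],[0,1,0],1],
    [[0,0,0],[0,1,0],1],
    [[0,0,0],[0,0,0],1],
    [[0,0,0],[0,0,0],1]
  ]
}}

```text
t: 26.0
tool_pos: [0.508, -0.0539, 0.4073]
tool_rot: [-1.256, 1.179, 1.273]
contact_force: [-0.1, -0.3, -0.6]
opening: 0.0856
```

```bash
python3 st.py
python3 - <<'E'
from meas import *
for n in("scene","top"):
    im,d=get_image(n); cv2.imwrite(f"pics/{n}15.png",im); P=cloud(n,im,d); hsv=cv2.cvtColor(im,cv2.COLOR_BGR2HSV)
    H,S,V=[hsv[...,i].astype(int) for i in range(3)]; z=P[...,2]
    box=np.zeros((420,560),bool)
    if n=="scene": box[170:270,198:235]=1
    else: box[225:270,325:366]=1
    t=box&(d>0)&(z>.13)&(H<25)&(S>100)&(abs(z-.152)<.008)
    print(n,"handle top",t.sum(),np.median(z[t]) if t.sum() else None,rect(P[t][:,:2]) if t.sum() else None)
    y=(H>20)&(H<34)&(S>140)&(abs(z-.027)<.02)&(abs(P[...,1]-.19)<.08)&(P[...,0]>.55)&(P[...,0]<.68)
    print("front plate",y.sum(),P[y].mean(0) if y.sum() else None)
E
```

```text
t 26.0 pos [508.  -53.9 407.3] x [-0.011   0.0027 -0.9999] yaw 94.21 F [-0.1 -0.3 -0.6] T [-0.03 -0.01  0.02] op 85.6 tip [504.9 -53.2 129.3]
scene handle top 58 0.14791799669913797 (array([ 509.2, -179.5]), array([18.8, 29.5]), 83.7)
front plate 147 [0.61718443 0.16960561 0.02838133]
top handle top 90 0.14884940340342367 (array([ 507.7, -176.6]), array([29.6, 17.8]), 4.8)
front plate 4 [0.61436998 0.18975692 0.03761023]
```

View pics/scene15.png

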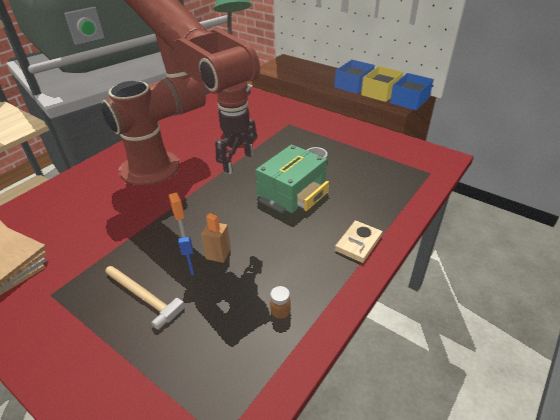

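```bash
python3 -c "
from station import *
print(finish_job())"
```

```text
the job is handed in; nothing more can be done
None
```

The tray is out, the rod is back in its stand fully down, and the job was handed in at 26 s of the 72 s allowed.

- **Finding the tab:** I took the smaller orange rod from the stand and lowered it into the free end of the slot. Sliding it along just above the floor, I met the tab at about y = 196 mm, with a sideways push of 5.5 N.
- **Pressing it:** I pressed over the tab's middle. The wrist force stayed at about 9 N, and the tray sprang out.
- **Tray:** the last pictures put its front plate about 30 mm out.
- **Rod:** the handle top is at the height it had at the start, 148–149 mm, and within about 1 mm of its first place. Seating it in the stand peaked at about 12 N.
- **Everything else:** the gripper is open and clear, and the other things look unmoved in the scene view.

**Disagreements:** the two cameras differed by 1–4 mm on the slot, handle and stand positions. I settled this by touch and by checking the tip against the slot in the pictures. One network reading of the stand hole was about 9 mm off, and I ignored it. While pressing, the shaft also leaned on the slot wall with about 3 N.

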